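# Test pulse on the coffee grinder

## Task

The coffee grinder has just been brushed out; put its grey bar-grip lid back on and give it a test pulse. Set the lid straight down into the collar, lugs through the two notches, until its brim lies flat on the collar, then turn it clockwise (seen from above) half-way to its lock, to the middle mark about 30 degrees round, and finish while still gripping the lid and holding it there against its return spring. Never let it go on to the lock click, and leave the other things on the worktop where they are.

Things in the scene. Friction and masses are not known exactly. Their poses are not given: they have to be found in the camera images.
- grinder: Electric coffee grinder: round steel body 118 mm tall, 112 mm across near the foot, 105 mm across its black top bezel, open at the top. Fixed: it cannot slide or turn. Origin: centre of its underside, z up along its axis, x through its two lid notches. White marks on the bezel, clockwise from each notch: narrow at 0, broad at 30 degrees (half-way, pulse), narrow at 60 degrees (locked).
- lid: Grinder lid, grey plastic, 52 mm tall, about 0.12 kg, upright on the worktop. Origin: centre of the underside of its plug, z up. Plug 78 mm diameter (71 at its foot), 14 mm deep; brim 93 mm diameter; low dome up to 24.5 mm above the origin with a straight bar grip on it along the lid's x axis. Half-turn symmetric: either lug fits either notch.
- grinder_mouth (a point): Centre of the collar's top face, 118 mm above the grinder's origin, axes as the grinder's. The collar's steel flange has an 82 mm bore, is 4 mm thick, and is broken by two notches on the grinder's +x and -x sides; below it the lid's lugs turn in a groove 11 mm high.
- lid_brim (a point): Centre of the brim's underside, 14 mm above the lid's origin, axes as the lid's. With the lid home it coincides with grinder_mouth: brim resting on the collar, lid's origin 104 mm above the worktop.
- grinder_switch (a joint): Sprung switch ring in the groove, pushed round by the lugs. 0 at rest, grows as the lid turns clockwise: it reads the lid's turn (rad, 0 = lugs centred in the notches) less about 0.08, so 0.44 at the middle mark. Return spring 0.05 to 0.08 N m; let go, it springs back. At 0.50 the lugs meet sprung detent pins (0.3 N m to climb); from about 0.88 the pins snap in behind them: locked, stop at 0.96.
- canister_lid: brass lid of a storage canister, 86 mm diameter, 34 mm tall with a round knob, no lugs: not the grinder's lid. Origin: centre of its underside. Bystander
- canister_open: open grey metal canister, 84 mm diameter, 115 mm tall. Origin: centre of its underside. Bystander
- canister0: closed black canister with brass lid and knob, 84 mm diameter, 149 mm tall. Origin: centre of its underside. Bystander
- canister1: second closed black canister, same as canister0. Bystander
- mug: white mug, 80 mm diameter, 92 mm tall. Origin: centre of its underside. Bystander
- brush: small cleaning brush, 160 mm long along its x, lying on the worktop. Bystander
- scoop: steel spoon, 150 mm long along its x, lying on the worktop. Bystander
- saucer: white saucer, 130 mm diameter, 16 mm tall. Origin: centre of its underside. Bystander
- grinder_notch (a point): Middle of the +x notch at the collar's top, 44 mm from the axis; the other notch is straight across. Each is a dark gap 20 mm wide. A lid goes in with its lugs over the notches within about 3 degrees and centred within about 1.5 mm. It cannot turn anticlockwise from there beyond that play; after about 5 degrees clockwise it is caught under the flange and cannot be lifted.
- pulse_mark (a point): The broad white middle mark on the bezel, 50 mm from the axis, 30 degrees clockwise (seen from above) of the +x notch; the other one is straight across. A lug end of the lid's bar points at it in the pulse position.
- lid_grip (a point): Middle of the bar grip, 46 mm above the lid's origin, axes as the lid's. The bar is 60 mm long (lid's x), 16 mm thick (lid's y) with flat upright sides, from 24 to 52 mm above the origin. With the TCP here and the fingers closing along the lid's y, the fingertips just clear the dome.
- lid_lug (a point): Outer face of the lug on the lid's +x side, 44.5 mm from the axis, 6 mm above the lid's origin; its twin is straight across. Each lug is 14 mm wide and 5 mm thick, lies under an end of the bar, and has a small white rib above it on the brim.

How it is judged:
By the outcome, as a careful person would: the job done as asked, in the order asked, and still so for the second after the job is handed in, while the arm keeps its last pose, push and grip.
It also fails if it takes over 54 s, if anything falls off the work surface, if the arm or the gripper's body presses on something with over 40 N, if the wrist force passes 120 N, or if a joint passes its speed limit or range.

## Robot

A 7-joint arm with a two-finger parallel gripper is mounted at the origin on the work surface. World frame = base frame: x ahead of the robot, y to its left, z up, the work surface at z = 0. Lengths are in m, angles in rad, forces in N, time in s.
With the tool pointing down it reaches from about 0.425 to 0.925 m from the base axis. Payload 6.8 kg.
Tool frame: the origin (TCP) lies between the finger pads, 19 mm behind the fingertips; this is the grasp point; z points along the fingers, y is the line along which they close (so a half turn about z gives the same grasp; the last joint's range is limited). The gripper opens to 85 mm and grips with 20 to 120 N. Pads are 22 mm wide; open, the fingers measure 114 mm over their backs; the gripper's body (76 mm by 85 mm) begins 54 mm behind the grasp point. The pads swing forward as they close: fully open they stand 13 mm farther back than shut.
Start: joints at [-1.373, 0.477, 0.022, 1.555, -0.011, 1.109, -0.083], TCP at [0.203, 0.644, 0.25] pointing down, gripper open.
Joint ranges: [-2.96, 2.96], [-0.34, 2.1], [-1.41, 1.46], [0.24, 2.44], [-1.37, 4.51], [0.17, 1.92], [-2.96, 2.96]. Speed limits (rad/s): [2.39, 2.39, 3.14, 3.14, 3.14, 3.14, 3.14].

## Interface

Orientations are given as a unit quaternion [w, x, y, z].
In Python, from station import bot gives the robot as it stands. The module is installed in compiled form; this text tells all that it offers.
- The arm moves only by the shell command python3 -m jog 'ROWS' [OPENING] [FORCE]. ROWS is JSON, a list of rows, each a list of 4 numbers: the shift along the tool's x, y, z in cm, then the turn about the tool's z in rad. In form: [[x, y, z, spin], ...]. A call has 1 to 20 rows; each row is the pose to reach, as a shift and turn from the pose commanded when the call began, along the tool's axes at that moment; what a row does not reach only later rows make up. A row lasts 1/12 s, in which the tool goes at most 41.7 mm and 7.16 degrees, less where a joint would pass 70% of its speed; a pose out of reach is approached as far as the arm can. A call with a gripper value outside its range is refused whole. OPENING is the closure, from -1 (fully open) to 1 (shut), set as the call begins (- or left out, the last holds). The fingers move at their own pace and stop on an object; FORCE is the grip in N (left out, the last holds). Time passes only in rows, so rows that repeat a pose let the fingers close. It gives the time, the measured TCP pose, the force, the opening and the grip force at its end, in the units of the state.
- bot.get_obs(): the state, without advancing time (a new reading comes with each control period).
- bot.read_camera(name): name is "scene" or "top"; returns a dict with "pixels" (420x560x3 uint8, red, green, blue), "depth" (420x560 float32, m along the optical axis (not along the pixel's ray), 0 where there is no reading), "fovy" (degrees; the focal length in pixels is half the picture's height over the tangent of half this angle, whatever the lens; pixels are square), "cx", "cy" (the principal point, pixels), "distortion" ([k1, k2, p1, p2, k3] as OpenCV has them; the pictures are not rectified), "pose" (4x4, takes a point from camera to world coordinates). Camera axes: x right, y down, z forward; pixel columns grow to the right and rows downward; lengths in m; the calibration is good to about 2 mm. A picture is of the moment at which its call begins.
- bot.hand_in(): hands the job in; it is judged then, once.
The state is a dict: "t": time; "q": joint angles; "joint_vel": joint speeds; "joint_torque": joint torques, N m; "eef_pos": TCP position; "tool_rot": TCP orientation; "contact_force": force on the tool from outside, world axes, zero at the start; "torque": the same for the moment, N m; "gripper_width": opening from 0.0 (shut) to 1.0 (fully open); "grasp_force": force on a finger pad.
Only numpy, scipy, OpenCV 4.12 (cv2) and the standard library are available. Lean on these libraries where they do the work, as an engineer would, in place of code of your own. Each camera call takes 0.05 s, during which the arm holds its last target. There are 200 camera calls.

## Working session

There is one attempt and no reset: what is moved stays moved. The work goes in short steps, Python scripts to look and compute and a shell command to move; the robot and the scene stay as the last step left them, time stands still between calls to the robot, and variables do not carry over. Pictures are saved under pics/ and viewed, at most 10 in all, crops included, and the job is handed in when it is done.

```bash
mkdir -p pics; cat > h.py <<'E'
import numpy as np, cv2
from station import bot
def cam(n):
    c=bot.read_camera(n); f=210/np.tan(np.radians(c["fovy"])/2)
    c["K"]=np.array([[f,0,c["cx"]],[0,f,c["cy"]],[0,0,1]]); c["D"]=np.array(c["distortion"]); c["pose"]=np.array(c["pose"]); return c
def save(c,n,box=None,s=1):
    im=c["pixels"][...,::-1]
    if box: im=im[box[1]:box[3],box[0]:box[2]]
    cv2.imwrite("pics/"+n,cv2.resize(im,None,fx=s,fy=s,interpolation=cv2.INTER_CUBIC))
def plane(c,uv,z):
    p=cv2.undistortPoints(np.array(uv,float).reshape(-1,1,2),c["K"],c["D"]).reshape(-1,2)
    d=np.c_[p,np.ones(len(p))]@c["pose"][:3,:3].T; o=c["pose"][:3,3]
    return o+d*((z-o[2])/d[:,2])[:,None]
def cloud(c):
    v,u=np.mgrid[0:420,0:560]; uv=np.stack([u,v],-1).reshape(-1,1,2).astype(float)
    p=cv2.undistortPoints(uv,c["K"],c["D"]).reshape(-1,2); d=c["depth"].reshape(-1,1)
    w=np.c_[p*d,d]@c["pose"][:3,:3].T+c["pose"][:3,3]; w[d[:,0]==0]=np.nan
    return w.reshape(420,560,3)
E
python3 - <<'E'
from h import *
for n in("top","scene"):
    c=cam(n); save(c,n+"0.png",s=1.4); print(n,c["pose"].round(3).tolist(),c["D"],c["fovy"])
o=bot.get_obs(); print({k:np.round(v,3).tolist() for k,v in o.items()})
E
```

```text
top [[0.005, -0.991, 0.134, 0.399], [-1.0, -0.005, 0.006, -0.051], [-0.005, -0.134, -0.991, 1.365], [0.0, 0.0, 0.0, 1.0]] [-0.0089029  0.         0.         0.         0.       ] 43.97429952218594
scene [[0.593, 0.561, -0.578, 1.22], [0.805, -0.424, 0.415, -0.521], [-0.012, -0.711, -0.703, 0.856], [0.0, 0.0, 0.0, 1.0]] [-0.0859281  0.         0.         0.         0.       ] 55.63615330437705
{'t': 0.1, 'q': [-1.373, 0.478, 0.022, 1.556, -0.011, 1.109, -0.083], 'joint_vel': [0.001, -0.0, -0.001, -0.003, -0.001, -0.001, -0.0], 'joint_torque': [0.004, -59.776, 1.613, -28.196, 0.013, 0.005, -0.0], 'eef_pos': [0.203, 0.643, 0.249], 'tool_rot': [-0.0, 0.152, 0.988, -0.001], 'contact_force': [0.307, -1.01, -0.175], 'torque': [-0.014, 0.003, -0.025], 'grasp_force': 0.0, 'gripper_width': 1.002}
```

View pics/top0.png

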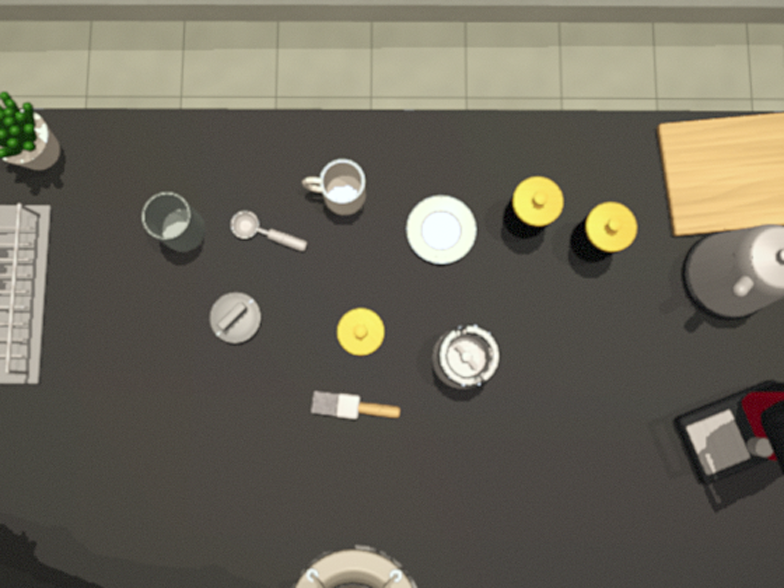

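View pics/scene0.png

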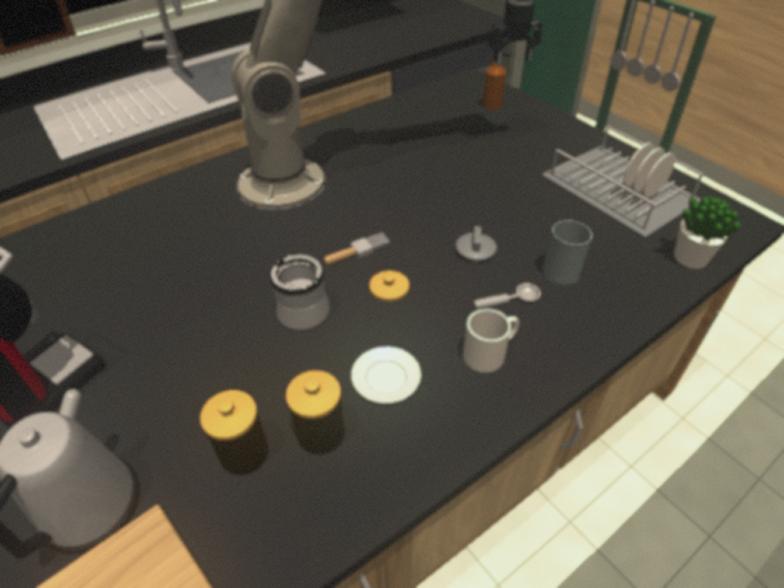

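The top view shows the lid at about (168,227), with its bar running up and to the right, and the grinder mouth at about (333,255). The brass lid at (258,237) is the decoy. I'll zoom in and measure both.

```bash
python3 - <<'E'
from h import *
c=cam("top"); w=cloud(c); f=c["K"][0,0]; print("f",f)
a=c["pixels"][200:254,141:195,::-1];b=c["pixels"][222:288,300:366,::-1]
cv2.imwrite("pics/z1.png",np.hstack([cv2.resize(a,(400,400),interpolation=cv2.INTER_CUBIC),cv2.resize(b,(400,400),interpolation=cv2.INTER_CUBIC)]))
np.save("w.npy",w)
def reg(w,u0,u1,v0,v1,lo,hi):
    m=np.zeros((420,560),bool); m[v0:v1,u0:u1]=1
    return m&(w[...,2]>lo)&(w[...,2]<hi)
for nm,r in(("bar",(141,195,200,254,.038,.07)),("lid",(141,195,200,254,.008,.07)),("grtop",(300,366,222,288,.105,.135))):
    m=reg(w,*r); p=w[m]; v,u=np.where(m); r_=cv2.minAreaRect(np.c_[u,v].astype(np.float32))
    print(nm,m.sum(),p.mean(0).round(4),np.percentile(p[:,2],[5,50,95]).round(4),r_)
    (x,y),rad=cv2.minEnclosingCircle(p[:,:2].astype(np.float32)); print(" enc",x,y,rad)
    q=p[:,:2]-p[:,:2].mean(0); e,V=np.linalg.eigh(q.T@q); print(" axis",np.degrees(np.arctan2(V[1,1],V[0,1])),e)
c=cam("scene"); w=cloud(c); g=cv2.cvtColor(c["pixels"],cv2.COLOR_RGB2GRAY)
xy=w[...,:2]
for nm,(x,y),lo,hi in(("bar",(.567,.234),.038,.07),("lid",(.567,.234),.012,.07),("gr",(.517,-.127),.108,.135)):
    m=(np.hypot(w[...,0]-x,w[...,1]-y)<.09)&(w[...,2]>lo)&(w[...,2]<hi); p=w[m]
    if len(p): print("scene",nm,len(p),p.mean(0).round(4),p[:,2].max(),cv2.minEnclosingCircle(p[:,:2].astype(np.float32)),np.argwhere(m).mean(0))
E
```

```text
f 520.1040527440097
bar 159 [0.5332 0.2246 0.0508] [0.041  0.0514 0.056 ] ((166.25001525878906, 225.75003051757812), (7.071067810058594, 23.334524154663086), 45.0)
 enc 0.5325066447257996 0.22388577461242676 0.02938564494252205
 axis 136.0772080255772 [0.00359184 0.04558838]
lid 996 [0.5324 0.2243 0.0261] [0.0152 0.0225 0.0531] ((167.5, 228.0), (42.783329010009766, 36.750328063964844), 77.73522186279297)
 enc 0.5310942530632019 0.22863343358039856 0.07553556561470032
 axis -161.29963566480444 [0.53767025 0.54831518]
grtop 577 [ 0.4602 -0.1958  0.1163] [0.1064 0.1169 0.1212] ((334.5, 253.5), (43.0, 43.0), 90.0)
 enc 0.46088799834251404 -0.19729135930538177 0.05274398997426033
 axis 106.47680911854356 [0.58633916 0.67669046]
scene bar 59 [0.5393 0.2197 0.0501] 0.05562186448005901 ((0.5363320112228394, 0.22286128997802734), 0.030937882140278816) [168.88135593 340.49152542]
scene lid 434 [0.5411 0.2179 0.0252] 0.05562186448005901 ((0.5358526706695557, 0.22351998090744019), 0.0469142310321331) [175.37096774 339.7235023 ]
scene gr 163 [ 0.4886 -0.1755  0.116 ] 0.12058231109106354 ((0.4730675220489502, -0.18694746494293213), 0.04901300370693207) [196.29447853 223.47239264]
```

View pics/z1.png

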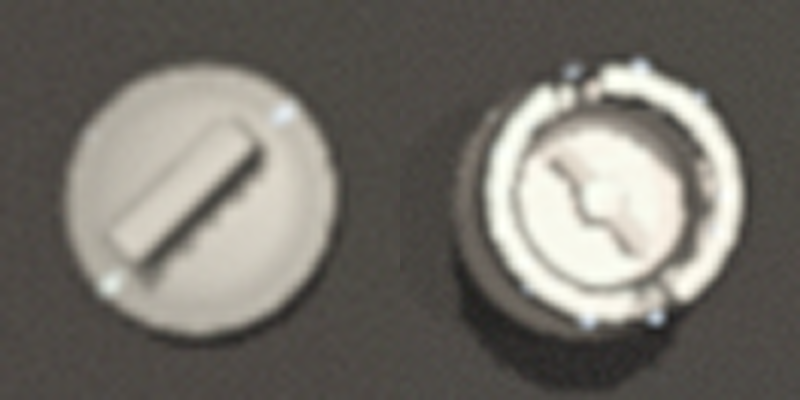

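Left crop: the lid's ribs are at (285,112) and (110,287), with the bar between them. Right crop: notches near (575,85) and (660,295), and mark trios clockwise from each, at (573,70), (640,64), (700,98) and (655,318), (588,320), (527,287). The bluish marks can be found by colour.

```bash
python3 - <<'E'
from h import *
def blobs(c,box,z,T=8):
    P=c["pixels"].astype(float); s=P[...,2]-P[...,0]; u0,v0,u1,v1=box
    sub=np.clip(s[v0:v1,u0:u1],0,None); m=(sub>T).astype(np.uint8)
    n,l,st,_=cv2.connectedComponentsWithStats(m,connectivity=8); out=[]
    for i in range(1,n):
        if st[i,4]<2: continue
        k=cv2.dilate((l==i).astype(np.uint8),np.ones((3,3)))*sub; v,u=np.mgrid[v0:v1,u0:u1]
        out.append(((u*k).sum()/k.sum(),(v*k).sum()/k.sum(),st[i,4],k.max()))
    for o in out:
        print(np.round(o,2),plane(c,[o[:2]],z)[0].round(4))
c=cam("top"); print("lid top");blobs(c,(141,200,195,254),.018); print("gr top");blobs(c,(300,222,366,288),.118)
c=cam("scene"); print("lid sc");blobs(c,(320,155,362,190),.018); print("gr sc");blobs(c,(185,175,240,215),.118)
E
```

```text
lid top
gr top
[328.04 233.56   3.    10.  ] [ 0.509  -0.1805  0.118 ]
[339.36 232.24   2.    11.  ] [ 0.5123 -0.2077  0.118 ]
[341.84 274.18   6.    19.  ] [ 0.4122 -0.2124  0.118 ]
[330.56 274.74   3.    16.  ] [ 0.4108 -0.1856  0.118 ]
lid sc
gr sc
```

```bash
python3 - <<'E'
from h import *
def peaks(c,box,z,n):
    P=np.mean([c["pixels"].astype(np.float32)]+[cam(c["n"])["pixels"].astype(np.float32) for _ in range(5)],0)
    s=P[...,2]-P[...,0]; s=s-cv2.GaussianBlur(s,(0,0),4); s=cv2.GaussianBlur(s,(0,0),.6); u0,v0,u1,v1=box
    r=s[v0:v1,u0:u1].copy(); out=[]
    for _ in range(n):
        j,i=np.unravel_index(r.argmax(),r.shape); a=slice(max(j-2,0),j+3); b=slice(max(i-2,0),i+3)
        k=np.clip(r[a,b],0,None); V,U=np.mgrid[a,b][:, :k.shape[0], :k.shape[1]]
        uv=((U*k).sum()/k.sum()+u0,(V*k).sum()/k.sum()+v0); print(np.round(uv,2),r[j,i].round(1),plane(c,[uv],z)[0].round(4)); r[a,b]=-9
for nm,bl,bg in(("top",(145,203,190,252),(304,225,362,282)),("scene",(322,160,358,188),(190,180,236,213))):
    c=cam(nm); c["n"]=nm; print(nm); peaks(c,bl,.018,3); peaks(c,bg,.118,8)
E
```

```text
top
[178.72 214.93] 17.2 [0.5646 0.1986 0.018 ]
[155.07 238.14] 8.4 [0.5035 0.2583 0.018 ]
[172.04 224.1 ] 7.3 [0.5404 0.2153 0.018 ]
[342.02 274.33] 22.2 [ 0.4119 -0.2129  0.118 ]
[330.54 274.62] 17.7 [ 0.411  -0.1856  0.118 ]
[328.03 233.49] 15.7 [ 0.5091 -0.1805  0.118 ]
[339.22 232.29] 15.6 [ 0.5121 -0.2074  0.118 ]
[349.31 237.25] 12.7 [ 0.5003 -0.2315  0.118 ]
[320.27 269.21] 9.9 [ 0.4237 -0.1612  0.118 ]
[316.57 246.61] 6.9 [ 0.4774 -0.1527  0.118 ]
[331.58 253.3 ] 6.7 [ 0.4617 -0.1885  0.118 ]
scene
[339.2  175.97] 6.2 [0.5366 0.2207 0.018 ]
[342.22 175.98] 3.8 [0.5426 0.2286 0.018 ]
[346.21 186.12] 3.4 [0.5866 0.2046 0.018 ]
[232.54 180.38] 16.5 [ 0.4496 -0.122   0.118 ]
[229.65 187.14] 12.9 [ 0.4693 -0.1437  0.118 ]
[228.33 183.22] 12.1 [ 0.4528 -0.138   0.118 ]
[232.26 190.72] 12.0 [ 0.4864 -0.1457  0.118 ]
[229.15 180.54] 11.9 [ 0.4444 -0.1301  0.118 ]
[235.   190.54] 11.6 [ 0.4904 -0.1393  0.118 ]
[225.36 201.11] 7.8 [ 0.5106 -0.1825  0.118 ]
[211.04 208.46] 7.4 [ 0.5118 -0.2275  0.118 ]
```

```bash
python3 - <<'E'
from h import *
def show(nm,p):
    (x,y),r=cv2.minEnclosingCircle(p[:,:2].astype(np.float32)); R=cv2.minAreaRect(p[:,:2].astype(np.float32)*1000)
    print(nm,len(p),np.round([x,y,r],4),"z",np.median(p[:,2]).round(4),"mean",p.mean(0).round(4),"rect",np.round([*R[0],*R[1],R[2]],1))
for n in("top","scene"):
    cs=[cam(n) for _ in range(6)]; c=cs[0]; w=np.median([cloud(k) for k in cs],0)
    d=lambda x,y:np.hypot(w[...,0]-x,w[...,1]-y); z=w[...,2]
    show(n+" bar",w[(d(.534,.224)<.04)&(z>.044)&(z<.06)]); show(n+" brim",w[(d(.534,.224)<.055)&(z>.012)&(z<.06)])
    show(n+" grtop",w[(d(.461,-.197)<.06)&(z>.112)&(z<.126)])
    if n=="top":
        g=np.mean([cv2.cvtColor(k["pixels"],cv2.COLOR_RGB2GRAY) for k in cs],0)
        print(g[200:254:3,141:195:3].astype(int)[9])
        m=np.zeros((420,560),np.uint8); m[195:260,138:198]=(g[195:260,138:198]>g[195:260,138:198].min()*.5+60)
        for t in(85,100,115):
            m=np.zeros((420,560),np.uint8); m[198:256,138:198]=g[198:256,138:198]>t
            k=max(cv2.findContours(m,0,cv2.CHAIN_APPROX_NONE)[0],key=cv2.contourArea); e=cv2.fitEllipse(k); print(t,np.round([*e[0],*e[1]],2),plane(c,[e[0]],.016)[0].round(4))
    else: save(c,"sc1.png",(185,150,365,240),4.4)
E
```

```text
top bar 145 [0.5333 0.2252 0.029 ] z 0.0519 mean [0.5332 0.2253 0.0514] rect [533.5 225.5  15.3  56.9  46.1]
top brim 971 [0.5341 0.2263 0.0466] z 0.0224 mean [0.5328 0.2244 0.0263] rect [5.343e+02 2.263e+02 9.180e+01 9.100e+01 4.000e-01]
top grtop 515 [ 0.4607 -0.1968  0.0524] z 0.1173 mean [ 0.4604 -0.1958  0.1172] rect [ 461.5 -196.9  100.9  103.    89.1]
[ 73  73  72 143 173 182 175 206 205  95 142 205 211 202 188 107  74  73]
85 [167.46 226.19  36.17  37.32] [0.5351 0.2275 0.016 ]
100 [167.61 226.26  35.4   36.49] [0.5349 0.2271 0.016 ]
115 [167.5  226.3   35.02  36.03] [0.5348 0.2274 0.016 ]
scene bar 51 [0.5356 0.2234 0.0294] z 0.0513 mean [0.5377 0.2213 0.0508] rect [535.5 223.1  10.1  58.   47.6]
scene brim 426 [0.5351 0.223  0.0469] z 0.0222 mean [0.5413 0.2178 0.025 ] rect [536.5 224.3  87.   89.7  20.8]
scene grtop 351 [ 0.4623 -0.1982  0.0531] z 0.1171 mean [ 0.4664 -0.2006  0.1167] rect [ 462.4 -198.3  102.2  104.    58.7]
```

Sources agree within about 2 mm. Lid: about (0.5345, 0.2255), bar at -44.2°. Grinder: about (0.4615, -0.197), x axis at 17.8°, mark radius and heights consistent. Moving above the lid.

```bash
python3 -m jog '[[-44.2,-29.9,0,0.466],[-44.2,-29.9,0,0.466],[-44.2,-29.9,0,0.466],[-44.2,-29.9,0,0.466],[-44.2,-29.9,0,0.466],[-44.2,-29.9,0,0.466],[-44.2,-29.9,0,0.466],[-44.2,-29.9,0,0.466],[-44.2,-29.9,0,0.466],[-44.2,-29.9,0,0.466],[-44.2,-29.9,0,0.466],[-44.2,-29.9,0,0.466],[-44.2,-29.9,0,0.466],[-44.2,-29.9,0,0.466],[-44.2,-29.9,0,0.466],[-44.2,-29.9,0,0.466],[-44.2,-29.9,0,0.466],[-44.2,-29.9,0,0.466]]'
cat > rel.py <<'E'
import sys; from h import *
from scipy.spatial.transform import Rotation as Ro
o=bot.get_obs(); R=Ro.from_quat(np.roll(o["tool_rot"],-1)).as_matrix(); p=np.array(o["eef_pos"])
print("t",o["t"],"p",p.round(4),"xang",np.degrees(np.arctan2(R[1,0],R[0,0])).round(2),"z",R[:,2].round(3),"q",np.round(o["q"],2),"F",np.round(o["contact_force"],1),"M",np.round(o["torque"],2),"w",round(o["gripper_width"],3),o["grasp_force"])
if len(sys.argv)>1:
    t=[float(a) for a in sys.argv[1:4]]; print("tool cm",((t-p)@R*100).round(2))
E
python3 rel.py .5345 .2255 .046
```

```text
t: 3.5
eef_pos: [0.5338, 0.2272, 0.2499]
tool_rot: [-0.0, 0.375, 0.927, 0.0]
contact_force: [0.0, 0.3, 0.0]
gripper_width: 0.999
grasp_force: 0.0
t 3.5 p [0.5338 0.2272 0.2499] xang 135.94 z [-0.001  0.    -1.   ] q [-0.75  0.33  0.3   1.8  -0.11  1.03  0.4 ] F [0.  0.3 0. ] M [-0.    0.07 -0.03] w 0.999 0.0
tool cm [-0.18 -0.07 20.39]
```

```bash
python3 -m jog '[[-0.2,-0.1,4,0],[-0.2,-0.1,8,0],[-0.2,-0.1,12,0],[-0.2,-0.1,15,0],[-0.2,-0.1,17,0],[-0.2,-0.1,18.5,0],[-0.2,-0.1,19.5,0],[-0.2,-0.1,20.2,0],[-0.2,-0.1,20.2,0],[-0.2,-0.1,20.2,0]]'; python3 rel.py .5345 .2255 .046
python3 -m jog '[[0,0,0,0],[0,0,0,0],[0,0,0,0],[0,0,0,0],[0,0,0,0],[0,0,0,0],[0,0,0,0],[0,0,0,0],[0,0,0,0],[0,0,0,0],[0,0,0,0],[0,0,0,0],[0,0,0,0],[0,0,0,0]]' 1 60; python3 rel.py .5345 .2255 .046
```

```text
t: 4.33
eef_pos: [0.5356, 0.2239, 0.0485]
tool_rot: [0.0, 0.376, 0.927, 0.0]
contact_force: [0.2, -0.1, -0.7]
gripper_width: 1.001
grasp_force: 0.0
t 4.3333 p [0.5356 0.2239 0.0485] xang 135.81 z [ 0.001  0.    -1.   ] q [-0.68  0.6   0.23  1.94 -0.22  0.63  0.49] F [ 0.2 -0.1 -0.7] M [ 0.02 -0.04  0.04] w 1.001 0.0
tool cm [0.19 0.04 0.25]
t: 5.5
eef_pos: [0.5358, 0.2236, 0.0485]
tool_rot: [0.0, 0.376, 0.926, 0.0]
contact_force: [-0.2, -0.3, 5.9]
gripper_width: 0.173
grasp_force: 59.6
t 5.5 p [0.5358 0.2236 0.0485] xang 135.77 z [ 0.001  0.001 -1.   ] q [-0.68  0.6   0.23  1.94 -0.22  0.63  0.49] F [-0.2 -0.3  5.9] M [ 0.01  0.06 -0.03] w 0.173 59.56157684326172
tool cm [0.23 0.04 0.25]
```

```bash
python3 -m jog '[[0,0,-0.5,0],[0,0,-2,0],[0,0,-5,0],[0,0,-9,0],[0,0,-13,0],[0,0,-17,0],[0,0,-19,0],[0,0,-20,0],[0,0,-20,0]]'; python3 rel.py .4615 -.197 .25
python3 -m jog '[[-1,-1.5,-20,0.06],[-24,-35.3,0,2.06],[-24,-35.3,0,2.06],[-24,-35.3,0,2.06],[-24,-35.3,0,2.06],[-24,-35.3,0,2.06],[-24,-35.3,0,2.06],[-24,-35.3,0,2.06],[-24,-35.3,0,2.06],[-24,-35.3,0,2.06]]' 2>&1 | head -0; true
```

```text
t: 6.25
eef_pos: [0.5361, 0.2237, 0.2499]
tool_rot: [0.001, 0.376, 0.926, 0.001]
contact_force: [0.6, -0.1, -1.9]
gripper_width: 0.174
grasp_force: 58.8
t 6.25 p [0.5361 0.2237 0.2499] xang 135.78 z [ 0.003  0.002 -1.   ] q [-0.75  0.33  0.31  1.81 -0.12  1.02  0.41] F [ 0.6 -0.1 -1.9] M [ 0.06 -0.01  0.05] w 0.174 58.79835784435272
tool cm [-23.99 -35.35  -0.11]
```

The second move started with a bad row: z = -20, a lift I'd already made. It's limited to one step, about 4 cm up. I'll check where the arm ended up.

```bash
python3 rel.py .4615 -.197 .25
```

```text
t 7.0833 p [ 0.4677 -0.1492  0.2506] xang 67.55 z [-0.004  0.    -1.   ] q [-0.43  0.2   0.7   2.02 -0.15  0.98 -0.04] F [ 0.6 -0.3 -1.1] M [-0.   -0.06 -0.  ] w 0.178 59.16097640991211
tool cm [-4.66  1.26  0.07]
```

It's harmless: the arm is on path at z 0.25, partway there. Finishing the transit to the grinder.

```bash
python3 -m jog '[[-4.6,1.2,0,0.87],[-4.6,1.2,0,0.87],[-4.6,1.2,0,0.87],[-4.6,1.2,0,0.87],[-4.6,1.2,0,0.87],[-4.6,1.2,0,0.87],[-4.6,1.2,0,0.87],[-4.6,1.2,0,0.87],[-4.6,1.2,0,0.87],[-4.6,1.2,0,0.87],[-4.6,1.2,0,0.87],[-4.6,1.2,0,0.87]]'; python3 rel.py .4615 -.197 .25
python3 - <<'E'
from h import *
c=cam("top"); save(c,"t2.png",(295,190,375,290),6); c=cam("scene"); save(c,"s2.png",(170,90,270,190),6)
a=cv2.imread("pics/t2.png");b=cv2.imread("pics/s2.png"); cv2.imwrite("pics/z2.png",cv2.resize(np.hstack([a[:600,:480],cv2.resize(b,(480,480))]if 0 else [cv2.resize(a,(400,500)),cv2.resize(b,(400,500))]),None,fx=1,fy=1))
E
```

```text
t: 8.08
eef_pos: [0.4635, -0.195, 0.2526]
tool_rot: [-0.0, 0.988, 0.157, -0.0]
contact_force: [-0.2, -0.4, -1.2]
gripper_width: 0.171
grasp_force: 59.2
t 8.0833 p [ 0.4635 -0.195   0.2526] xang 18.12 z [-0.  0. -1.] q [-0.48  0.25  0.9   2.   -0.23  1.   -0.72] F [-0.2 -0.4 -1.2] M [-0.05 -0.04  0.06] w 0.171 59.160529375076294
tool cm [-0.26  0.13  0.26]
```

View pics/z2.png

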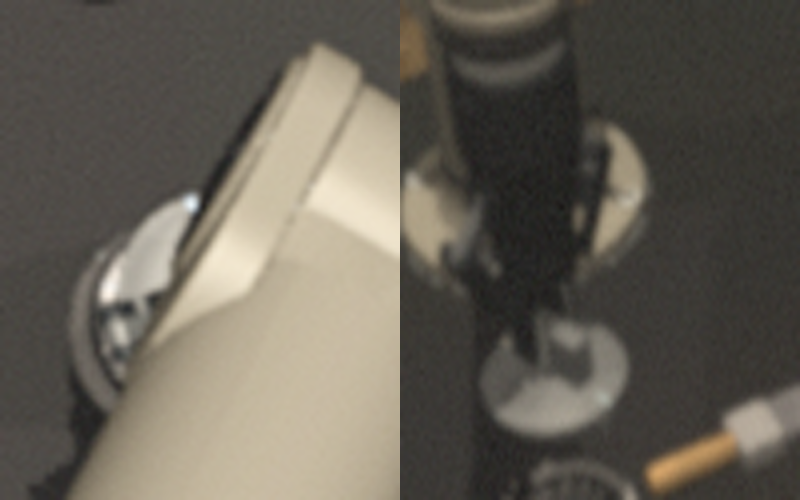

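Scene half (right): the lid hangs level at (555,375), with a rib near (603,393) and the grinder mouth below it at (585,485). The arm covers the lid in the top view, so I'll measure the lid in the scene view, against the grinder in the same view.

```bash
python3 - <<'E'
from h import *
cs=[cam("scene") for _ in range(6)]; c=cs[0]; w=np.median([cloud(k) for k in cs],0); P=np.mean([k["pixels"].astype(np.float32) for k in cs],0)
d=np.hypot(w[...,0]-.4635,w[...,1]+.195); m=(d<.06)&(w[...,2]>.207)&(w[...,2]<.24); p=w[m]
print(m.sum(),p.mean(0).round(4),np.percentile(p[:,2],[2,10,50,98]).round(4)); print("enc",np.round(cv2.minEnclosingCircle(p[:,:2].astype(np.float32))[0],4),cv2.minEnclosingCircle(p[:,:2].astype(np.float32))[1])
# robust circle of rim points
q=p[:,:2]; h=cv2.convexHull(q.astype(np.float32))[:,0].astype(float)
from scipy.optimize import least_squares
print("hullfit",least_squares(lambda s:np.hypot(h[:,0]-s[0],h[:,1]-s[1])-.0465,[.4635,-.195],loss="soft_l1",f_scale=.001).x.round(4))
v,u=np.where(m); print("px box",u.min(),u.max(),v.min(),v.max())
s=P[...,2]-P[...,0]; s=s-cv2.GaussianBlur(s,(0,0),4); s=cv2.GaussianBlur(s,(0,0),.6); s[~cv2.dilate(m.astype(np.uint8),np.ones((3,3))).astype(bool)]=-9
for _ in range(4):
    j,i=np.unravel_index(s.argmax(),s.shape); k=np.clip(s[j-2:j+3,i-2:i+3],0,None); V,U=np.mgrid[j-2:j+3,i-2:i+3]
    uv=((U*k).sum()/k.sum(),(V*k).sum()/k.sum()); print(np.round(uv,2),s[j,i].round(1),plane(c,[uv],.221)[0].round(4),w[j,i].round(3)); s[j-2:j+3,i-2:i+3]=-9
save(c,"s3.png",(180,145,230,195),12)
E
```

```text
547 [ 0.482  -0.2024  0.225 ] [0.2103 0.221  0.2249 0.2372]
enc [ 0.4667 -0.1952] 0.04701036214828491
hullfit [ 0.4667 -0.1952]
px box 190 226 154 178
[213.14 164.08] 5.3 [ 0.4722 -0.1837  0.221 ] [ 0.494 -0.194  0.24 ]
[207.89 178.15] 5.2 [ 0.5129 -0.2219  0.221 ] [ 0.27  -0.119 -0.001]
[212.58 177.31] 4.9 [ 0.5172 -0.211   0.221 ] [ 0.499 -0.205  0.203]
[204.2  177.97] 4.3 [ 0.5067 -0.2289  0.221 ] [ 0.265 -0.128  0.001]
```

View pics/s3.png

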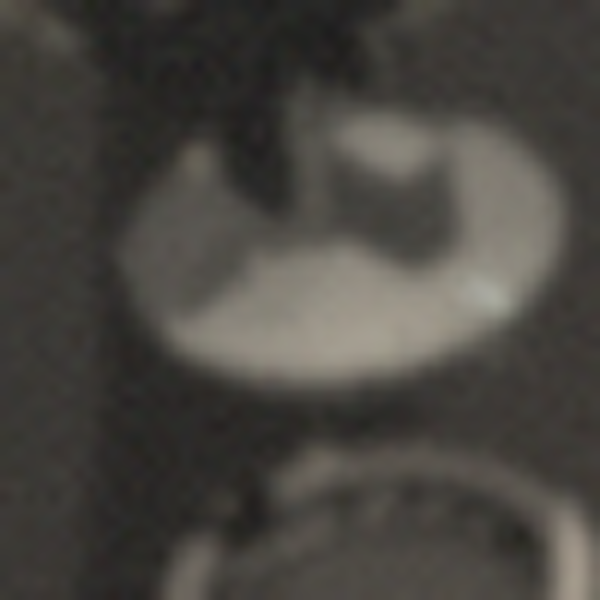

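The rib is at crop (490,298), and a dark collar notch shows at (240,500). Both views ask for the same correction, about (-4.7, -3) mm. Applying it and descending to just above the collar.

```bash
python3 -m jog '[[-0.3,0.1,1,0],[-0.54,0.14,3,0],[-0.54,0.14,5,0],[-0.54,0.14,6.5,0],[-0.54,0.14,7.3,0],[-0.54,0.14,7.6,0],[-0.54,0.14,7.6,0],[-0.54,0.14,7.6,0]]'; python3 rel.py .4588 -.198 .1525
python3 - <<'E'
from h import *
cs=[cam("scene") for _ in range(6)]; c=cs[0]; w=np.median([cloud(k) for k in cs],0)
d=np.hypot(w[...,0]-.46,w[...,1]+.197); m=(d<.055)&(w[...,2]>.138)&(w[...,2]<.17); p=w[m]
e=cv2.minEnclosingCircle(p[:,:2].astype(np.float32)); print(m.sum(),np.round(e[0],4),e[1],np.median(p[:,2]))
r=plane(c,[[220.4,169.4]],.222)[0]; print("rib before",r, np.degrees(np.arctan2(r[1]+.1952,r[0]-.4667)))
c["pixels"]=np.mean([k["pixels"] for k in cs],0).astype(np.uint8); save(c,"s4.png",(180,165,240,225),10)
E
```

```text
t: 9.15
eef_pos: [0.4593, -0.1983, 0.1773]
tool_rot: [0.0, 0.988, 0.157, 0.0]
contact_force: [0.4, 0.4, -0.7]
gripper_width: 0.174
grasp_force: 59.2
t 9.15 p [ 0.4593 -0.1983  0.1773] xang 18.02 z [ 0.001 -0.    -1.   ] q [-0.38  0.37  0.82  2.08 -0.36  0.84 -0.6 ] F [ 0.4  0.4 -0.7] M [-0.02 -0.05 -0.01] w 0.174 59.17381525039673
tool cm [-0.04 -0.05  2.48]
500 [ 0.4631 -0.1987] 0.04668646305799484 0.15007879385063433
rib before [ 0.50338352 -0.18035802  0.222     ] 22.0280277243133
```

View pics/s4.png

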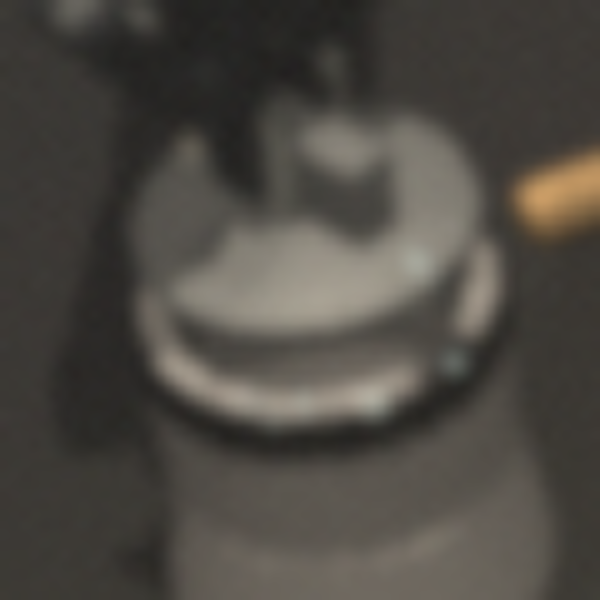

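The lid sits concentric above the collar: rib at (418,260), 0 mark at (455,362), 30 mark at (375,400), 60 mark at (300,400). Checking the rib's bearing against the notch mark in this same view.

```bash
python3 - <<'E'
from h import *
c=cam("scene")
for nm,uv,z,o in(("rib",(221.35,190.55),.1465,(.4631,-.1987)),("m0",(225.05,200.75),.118,(.4623,-.1982)),("m30",(217.05,204.55),.118,(.4623,-.1982)),("m60",(209.55,204.55),.118,(.4623,-.1982))):
    p=plane(c,[uv],z)[0][:2]-o; print(nm,np.hypot(*p).round(4),np.degrees(np.arctan2(p[1],p[0])).round(1))
E
```

```text
rib 0.0369 25.0
m0 0.0491 18.7
m30 0.0471 -11.0
m60 0.0423 -36.4
```

With the ray-height error removed (rib radius should be about 43 mm), the rib bears about 17° against 18.7° for the notch mark. That fits. Inserting gently.

```bash
python3 -m jog '[[-0.05,0,0.6,0],[-0.05,0,1.1,0],[-0.05,0,1.3,0],[-0.05,0,1.5,0],[-0.05,0,1.7,0],[-0.05,0,1.8,0]]'; python3 rel.py .4588 -.198 .1525
```

```text
t: 10.0
eef_pos: [0.4584, -0.1981, 0.1585]
tool_rot: [-0.0, 0.988, 0.157, -0.0]
contact_force: [0.5, -1.2, -1.0]
gripper_width: 0.173
grasp_force: 59.2
t 10.0 p [ 0.4584 -0.1981  0.1585] xang 18.03 z [-0. -0. -1.] q [-0.36  0.4   0.8   2.09 -0.4   0.8  -0.57] F [ 0.5 -1.2 -1. ] M [-0.05  0.06  0.02] w 0.173 59.173380732536316
tool cm [0.04 0.   0.6 ]
```

The lugs are in the notches with no contact force. Continuing to brim contact.

```bash
python3 -m jog '[[0,0,0.15,0],[0,0,0.3,0],[0,0,0.4,0],[0,0,0.5,0],[0,0,0.58,0],[0,0,0.62,0],[0,0,0.62,0]]'; python3 rel.py .4588 -.198 .1525
```

```text
t: 10.58
eef_pos: [0.4585, -0.1981, 0.1526]
tool_rot: [-0.0, 0.988, 0.157, -0.0]
contact_force: [-0.6, -0.8, -1.4]
gripper_width: 0.172
grasp_force: 59.2
t 10.5833 p [ 0.4585 -0.1981  0.1526] xang 18.04 z [-0.  0. -1.] q [-0.35  0.41  0.79  2.1  -0.41  0.79 -0.56] F [-0.6 -0.8 -1.4] M [0.05 0.03 0.01] w 0.172 59.17316257953644
tool cm [ 0.03 -0.    0.01]
```

```bash
python3 -m jog '[[0,0,0.05,0],[0,0,0.1,0],[0,0,0.15,0],[0,0,0.15,0],[0,0,0.15,0]]'; python3 rel.py .4588 -.198 .1525
```

```text
t: 11.0
eef_pos: [0.4586, -0.1981, 0.1524]
tool_rot: [-0.001, 0.988, 0.157, 0.0]
contact_force: [-5.8, 3.3, 17.2]
gripper_width: 0.173
grasp_force: 61.7
t 11.0 p [ 0.4586 -0.1981  0.1524] xang 18.02 z [ 0.     0.002 -1.   ] q [-0.35  0.41  0.79  2.1  -0.41  0.79 -0.56] F [-5.8  3.3 17.2] M [ 0.67  1.24 -0.01] w 0.173 61.70345485210419
tool cm [ 0.03 -0.01 -0.01]
```

The lid is seated: TCP z 0.1524 puts its origin at 0.104, with 17 N down. I'll ease the push, then turn about the lid axis, which is about 3 mm along tool x from the TCP.

```bash
python3 -m jog '[[0,0,-0.09,0],[0,0,-0.09,0],[0,-0.03,-0.09,0.1],[0.01,-0.06,-0.09,0.2],[0.01,-0.09,-0.09,0.3],[0.01,-0.09,-0.09,0.3]]'; python3 rel.py .4588 -.198 .1525
```

```text
t: 11.5
eef_pos: [0.4588, -0.1974, 0.1525]
tool_rot: [0.0, 1.0, 0.005, 0.0]
contact_force: [-0.9, 0.7, 4.9]
gripper_width: 0.178
grasp_force: 60.1
t 11.5 p [ 0.4588 -0.1974  0.1525] xang 0.58 z [ 0. -0. -1.] q [-0.41  0.44  0.87  2.1  -0.46  0.8  -0.81] F [-0.9  0.7  4.9] M [ 0.11  0.2  -0.1 ] w 0.178 60.14031171798706
tool cm [ 0.    0.06 -0.  ]
```

Turning cleanly, with the spring torque showing. On to the middle mark, in small steps.

```bash
python3 -m jog '[[0,-0.02,0,0.06],[0.01,-0.03,0,0.12],[0.02,-0.05,0,0.17],[0.02,-0.06,0,0.21],[0.02,-0.06,0,0.215],[0.02,-0.06,0,0.215],[0.02,-0.06,0,0.215]]'; python3 rel.py .4588 -.198 .1525
python3 - <<'E'
from h import *
cs=[cam("scene") for _ in range(6)]; c=cs[0]; c["pixels"]=np.mean([k["pixels"] for k in cs],0).astype(np.uint8); save(c,"s5.png",(185,170,240,225),10.8)
E
```

```text
t: 12.08
eef_pos: [0.459, -0.1968, 0.1525]
tool_rot: [0.0, 0.995, -0.1, 0.0]
contact_force: [-0.8, 0.2, 4.5]
gripper_width: 0.171
grasp_force: 60.1
t 12.0833 p [ 0.459  -0.1968  0.1525] xang -11.43 z [ 0.001 -0.    -1.   ] q [-0.45  0.46  0.93  2.1  -0.51  0.82 -0.98] F [-0.8  0.2  4.5] M [0.04 0.24 0.17] w 0.171 60.12528419494629
tool cm [ 0.    0.12 -0.  ]
```

View pics/s5.png

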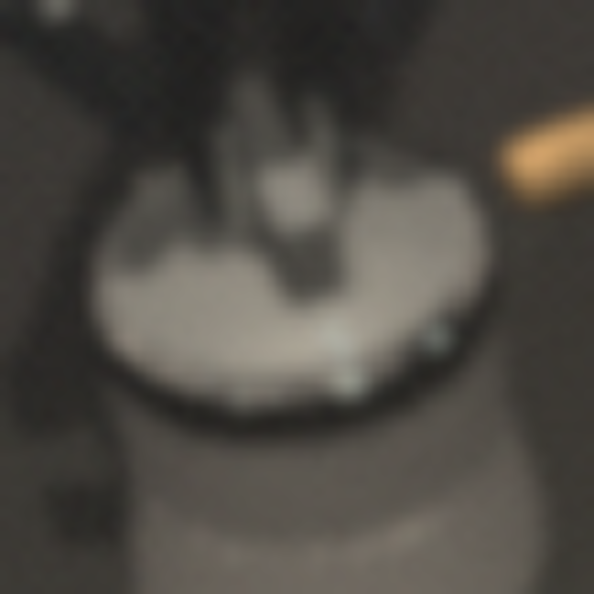

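The lid's brim lies flat, with the rib at (340,335) beside the broad mark at (350,380) and the 0 mark at (437,335). Checking the bearings numerically.

```bash
python3 - <<'E'
from h import *
c=cam("scene"); cs=[c]+[cam("scene") for _ in range(7)]; w=np.median([cloud(k) for k in cs],0)
m=(np.hypot(w[...,0]-.462,w[...,1]+.197)<.056)&(w[...,2]>.110)&(w[...,2]<.135); e=cv2.minEnclosingCircle(w[m][:,:2].astype(np.float32)); print(np.round(e[0],4),e[1])
P=np.mean([k["pixels"].astype(np.float32) for k in cs],0); s=P[...,2]-P[...,0]; s=s-cv2.GaussianBlur(s,(0,0),4); s=cv2.GaussianBlur(s,(0,0),.5)
for nm,(x,y),z in(("rib",(340,335),.122),("m30",(350,380),.118),("m0",(437,335),.118),("m60",(243,395),.118)):
    i,j=int(round(185+x/10.8-.5)),int(round(170+y/10.8-.5)); a,b=np.unravel_index(s[j-1:j+2,i-1:i+2].argmax(),(3,3)); i+=b-1;j+=a-1
    k=np.clip(s[j-1:j+2,i-1:i+2],0,None); V,U=np.mgrid[j-1:j+2,i-1:i+2]; uv=((U*k).sum()/k.sum(),(V*k).sum()/k.sum())
    for o in((.4623,-.1982),(.4615,-.197)):
        p=plane(c,[uv],z)[0][:2]-o; print(nm,np.round(uv,2),s[j,i].round(1),np.hypot(*p).round(4),np.degrees(np.arctan2(p[1],p[0])).round(1))
M=[]
o=bot.get_obs(); print(o["torque"],o["t"])
E
```

```text
[ 0.4621 -0.198 ] 0.05306931957602501
rib [215.83 201.31] 1.8 0.0379 -10.6
rib [215.83 201.31] 1.8 0.039 -12.2
m30 [218.03 206.19] 4.3 0.0542 -10.7
m30 [218.03 206.19] 4.3 0.0552 -11.8
m0 [225.08 201.06] 7.5 0.05 17.7
m0 [225.08 201.06] 7.5 0.0504 16.1
m60 [205.89 207.57] 2.9 0.0543 -45.3
m60 [205.89 207.57] 2.9 0.0557 -45.5
[0.03835103 0.20040135 0.18766429] 12.7833
```

The rib bears -10.6° and the broad mark -10.7°, so they're aligned. The turn is about 29.4° (0.51 rad, switch about 0.43), with torque below the detent's. Letting it settle for a moment, then handing in.

```bash
python3 -m jog '[[0,0,0,0.005],[0,0,0,0.005],[0,0,0,0.005],[0,0,0,0.005],[0,0,0,0.005],[0,0,0,0.005]]'; python3 rel.py && python3 -c "
from station import bot
print(bot.hand_in())"
```

```text
t: 13.28
eef_pos: [0.459, -0.1969, 0.1525]
tool_rot: [0.0, 0.995, -0.102, 0.0]
contact_force: [-1.4, 1.0, 5.2]
gripper_width: 0.173
grasp_force: 60.2
t 13.2833 p [ 0.459  -0.1969  0.1525] xang -11.72 z [ 0.001 -0.    -1.   ] q [-0.45  0.46  0.93  2.1  -0.51  0.82 -0.98] F [-1.4  1.   5.2] M [0.11 0.21 0.16] w 0.173 60.15724182128906
the job is handed in; nothing more can be done
None
```

The lid is seated flat on the collar, turned about 30° clockwise to the middle mark and still gripped there against the spring, short of the lock; I handed it in at 13.3 s (no verdict was returned) without touching anything else on the worktop.

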